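# Turn the modelling-tool tray round in its storage sleeve

## Robot

A 7-joint arm with a two-finger parallel gripper is mounted at the origin on the work surface. World frame = base frame: x ahead of the robot, y to its left, z up, the work surface at z = 0. Lengths are in mm, angles in rad, forces in N, time in s.
With the tool pointing down it reaches from about 400 to 875 mm from the base axis. Payload 4.4 kg.
Tool frame: the origin (TCP) lies at the very end of the fingers, on their centre line; the grasp point (between the pads) lies 19 mm behind it; z points along the fingers, y is the direction in which the jaws open and shut (so a half turn about z gives the same grasp; the last joint's range is limited). The gripper opens to 85 mm and grips with 20 to 120 N. Pads are 22 mm wide; open, the fingers measure 114 mm over their backs; the gripper's body (76 mm by 85 mm) begins 54 mm behind the grasp point. The pads swing forward as they close: fully open they stand 13 mm farther back than shut.
Start: joints at [1.104, 0.628, 0.038, 1.517, -0.027, 0.996, -0.02], TCP at [253.629, -598.49, 231.313] pointing down, gripper open.
Joint ranges: [-3.06, 3.06], [-0.37, 2.12], [-1.25, 1.32], [0.18, 2.47], [-1.1, 4.24], [0.23, 1.98], [-2.94, 2.94]. Speed limits (rad/s): [2.57, 2.57, 3.14, 3.14, 3.14, 3.14, 3.14].

## Interface

Orientations are given as [roll, pitch, yaw] about the fixed x, y, z axes, in that order (R = Rz(yaw) Ry(pitch) Rx(roll)).
In Python, from cell import read_state, get_image, calibration, finish_job gives the robot as it stands. The module is installed in compiled form; this text tells all that it offers.
- The arm moves only by the tool apply_moves, never from a script. Its argument "increments" is a list of rows, each an object of numbers: "tx", "ty", "tz": the shift along the world's x, y, z in m; "rx", "ry", "rz": the turn, a rotation vector about the world's x, y, z in units of 5 degrees (1.0 is 5 degrees); "claw": the finger opening in m, from 0 to 0.0854. In form: [{"tx": .., "ty": .., "tz": .., "rx": .., "ry": .., "rz": .., "claw": ..}, ...]. A call has 1 to 12 rows; each row is the pose to reach, as a shift and turn from the pose commanded when the call began; what a row does not reach only later rows make up. A row lasts 1/10 s, in which the tool goes at most 50 mm and 8.59 degrees, less where a joint would pass 70% of its speed; a pose out of reach is approached as far as the arm can. A call with a gripper value outside its range is refused whole. The fingers move at their own pace and stop on an object; the grip force is fixed at half the most. Time passes only in rows, so rows that repeat a pose let the fingers close. It gives the time, the measured TCP pose, the force and the opening at its end, in the units of the state.
- read_state(): the state, without advancing time (a new reading comes with each control period).
- get_image(name): name is "scene" or "top" or "wrist"; returns the picture (420x560x3 uint8, red, green, blue); there is no depth.
- calibration(name): a dict with "camera_matrix" (3x3 intrinsics, pixels), "distortion" ([k1, k2, p1, p2, k3] as OpenCV has them; the pictures are not rectified), "origin" and "attitude" of the camera in the world. Camera axes: x right, y up, looking along -z (the intrinsics and any distortion apply to the point x, -y, -z); pixel columns grow to the right and rows downward; lengths in mm; the calibration is good to about 2 mm. A picture is of the moment at which its call begins: read the wrist's pose just before it. calibration takes no time and is no camera call; for the wrist camera it gives the pose at the moment of the call.
- finish_job(): hands the job in, once; it reports no verdict.
The state is a dict: "clock": time; "qpos": joint angles; "qd": joint speeds; "tau": joint torques, N m; "eef_pos": TCP position; "tool_rot": TCP orientation; "force": force on the tool from outside, world axes, zero at the start; "torque": the same for the moment, N m; "width": finger opening in mm.
Only numpy, scipy, OpenCV 4.12 (cv2) and the standard library are available. Lean on these libraries where they do the work, as an engineer would, in place of code of your own. Each camera call takes 0.05 s, during which the arm holds its last target. There are 200 camera calls.

## Task

The tray of modelling tools was put into its wooden sleeve back to front, so its pull bar is hidden inside and it will not go home. Slide the tray out, turn it end for end, and slide it back in until it is fully home with the pull bar sticking out of the mouth. Keep the tray the right way up throughout so that no tools spill, and do not disturb the jar, cup and stamp nearby.

Things in the scene. Friction and masses are not known exactly. Their poses are not given: they have to be found in the camera images.
- mouth (a point): Centre of the open mouth of a flat wooden tunnel (the sleeve), fixed on a fixed 12 mm base board; point 30 mm above the bench. x points level out of the mouth, z up. Tunnel 58 mm wide, 36 high, 112 deep: solid stop at x = -112 mm. Side walls flare out over the first 12 mm. Outside 82 mm wide, roof top 54 mm above the bench.
- apron (a point): Point on the top of the sleeve's base board, 100 mm straight out from the mouth, 12 mm above the bench; axes as the mouth's. The board is also the tunnel's floor and goes on level in front of the mouth as an apron 130 mm wide, ending 200 mm from the mouth, so the tray slides in and out on it.
- tray_mid (a point): Tool tray, pale wood, loose, 0.15 to 0.31 kg: body 110 mm long, 52 wide, 32 high, tools bedded in a 14 mm deep recess on top. Point: centre of the body, half-way up (16 mm). x runs along the tray to its pull bar, z up. Plain end at x = -55 mm. At first the plain end sticks 40 to 55 mm out of the mouth; when home the point is 57 mm inside the mouth.
- pull_mid (a point): Centre of the tray's pull bar, a darker wooden bar fixed on one end: 40 mm along the tray's x, 20 wide, 24 high, underside 6 mm above the tray's underside. Point 75 mm from tray_mid along the tray's x, 18 mm above the tray's underside; the bar's tip is 20 mm further. Axes as the tray's. Hidden in the sleeve at first.
- glaze_jar: Bystander: closed glass jar, 66 mm across, 90 mm high, standing to the robot's right of the sleeve. Origin at the centre of its underside.
- cup: Bystander: unglazed terracotta cup, 76 mm across, 85 mm high, standing to the robot's left of the apron. Origin at the centre of its underside.
- stamp: Bystander: plaster clay stamp, 44 mm across, 68 mm high, standing on its broad end beyond the sleeve. Origin at the centre of its underside.
There are look-alikes about, which are no part of the job. Of the things that look like the part that bears tray_mid, the middle-sized one is meant.

How it is judged:
By the outcome, as a careful person would: the job done as asked, in the order asked, and still so for the second after the job is handed in, with the robot touching nothing.
It also fails if it takes over 61 s, if anything falls off the work surface, if the arm or the gripper's body presses on something with over 40 N, if the wrist force passes 120 N, or if a joint passes its speed limit or range.

## Working session

There is one attempt and no reset: what is moved stays moved. The work goes in short steps, Python scripts to look and compute and a tool call to move; the robot and the scene stay as the last step left them, time stands still between calls to the robot, and variables do not carry over. Pictures are saved under pics/ and viewed, about 8 in all and at most 12, crops included, and the job is handed in when it is done.

Besides the shell and the picture viewer there is one more tool, called after "Emit:" in YAML: its name, and indented under it one key for each argument. apply_moves: Moves the arm, as the interface text tells. Its arguments: {"type":"object","properties":{"increments":{"type":"array"}},"required":["increments"]}

```bash
mkdir -p pics
cat > h.py <<'E'
import numpy as np, cv2
from cell import read_state,get_image,calibration,finish_job
from scipy.spatial.transform import Rotation as R
def cam(c):
    A=np.array(c["attitude"],float)
    M=A if A.shape==(3,3) else R.from_euler('xyz',A).as_matrix()
    return np.array(c["camera_matrix"],float),np.array(c["distortion"],float),np.array(c["origin"],float),M
def ray(c,px,z):
    K,d,o,M=cam(c); p=cv2.undistortPoints(np.array(px,float).reshape(-1,1,2),K,d).reshape(-1,2)
    v=np.c_[p[:,0],-p[:,1],-np.ones(len(p))]@M.T
    t=(np.array(z)-o[2])/v[:,2]; return o+v*np.reshape(t,(-1,1))
def proj(c,P):
    K,d,o,M=cam(c); q=(np.array(P,float).reshape(-1,3)-o)@M; q=q*[1,-1,-1]
    return cv2.projectPoints(q,np.zeros(3),np.zeros(3),K,d)[0].reshape(-1,2)
def snap(n,f):
    c=calibration(n); im=get_image(n); cv2.imwrite('pics/'+f,im[:,:,::-1]); return c,im
E
python3 - <<'E'
from h import *
for n in ("scene","top"):
    c,im=snap(n,n+'0.png'); print(n,c)
a=cv2.imread('pics/scene0.png');b=cv2.imread('pics/top0.png')
s=read_state(); print(s)
E
```

```text
scene {'camera_matrix': array([[430.0470891 ,   0.        , 278.06675914],
       [  0.        , 430.0470891 , 205.84698038],
       [  0.        ,   0.        ,   1.        ]]), 'distortion': array([-0.0567069,  0.       ,  0.       ,  0.       ,  0.       ]), 'origin': array([ 860.90533687, -389.7059762 ,  932.77843149]), 'attitude': array([0.49594695, 0.00916406, 0.58604601])}
top {'camera_matrix': array([[428.61511975,   0.        , 286.36356972],
       [  0.        , 428.61511975, 207.4976289 ],
       [  0.        ,   0.        ,   1.        ]]), 'distortion': array([-0.08080925,  0.        ,  0.        ,  0.        ,  0.        ]), 'origin': array([ 445.24285881,   30.63276034, 1100.31684331]), 'attitude': array([ 0.12687639, -0.02154629, -1.56504078])}
{'clock': 0.1, 'qpos': array([ 1.10418859,  0.62925561,  0.0384378 ,  1.51829049, -0.0269806 ,
        0.9963394 , -0.01997908]), 'qd': array([-0.00048292, -0.00135888, -0.00016508, -0.00109844,  0.0015401 ,
       -0.00080649,  0.00022331]), 'tau': array([ 2.66237905e-03, -5.64527214e+01,  1.23020343e+00, -1.93972939e+01,
        1.12630139e-02,  5.41795351e-03,  3.65767823e-05]), 'eef_pos': array([ 253.40226004, -597.93364711,  230.47247676]), 'tool_rot': array([-3.13981788e+00,  3.11236904e-05,  4.00844358e-01]), 'force': array([ 0.60374389, -0.1574473 , -0.8741558 ]), 'torque': array([ 0.03388359, -0.02359271,  0.02686923]), 'width': 85.48632075682069}
```

View pics/top0.png

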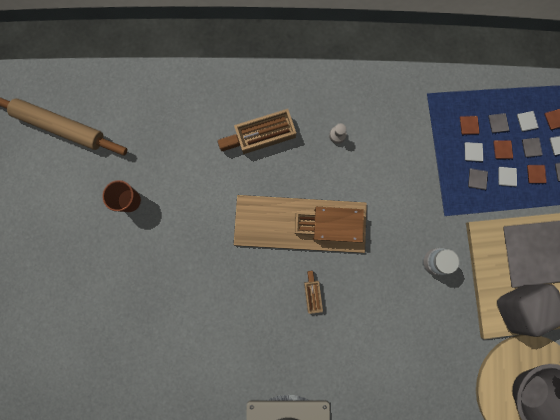

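View pics/scene0.png

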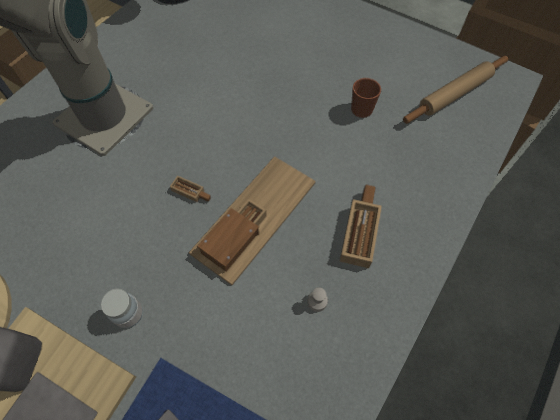

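The top view shows the sleeve roof at about (314–365, 207–243), with the mouth facing image left (+y). The tray's plain end is at (296, 223), the apron runs to x=235, the cup is at (121,197), the jar at (443,262), the stamp at (339,133), and the large and small decoy trays are at (265,132) and (313,296). The scene view agrees.

Run:
```python
import cv2
a=cv2.imread('pics/top0.png')[185:260,225:375]
cv2.imwrite('pics/crop.png',cv2.resize(a,None,fx=5,fy=5,interpolation=cv2.INTER_CUBIC))
```

```text
(no output)
```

View pics/crop.png

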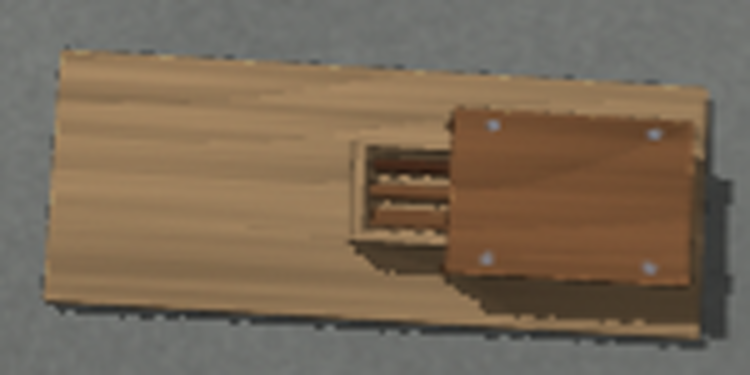

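The crop shows the roof corners at (453,110), (697,122), (690,285) and (447,273). The board corners are (62,50), (45,300), (708,88) and (700,337), and the tray's plain end runs (357,140)–(350,240).

Run:
```python
from h import *
c=calibration("top")
f=lambda L:np.array(L)/5+[224.6,184.6]
rf=ray(c,f([(453,110),(697,122),(690,285),(447,273)]),54)
bd=ray(c,f([(62,50),(45,300),(700,337),(708,88)]),12)
tr=ray(c,f([(354,140),(351,240)]),44)
np.set_printoptions(precision=1,suppress=True)
print(rf[:,:2],'\n',bd[:,:2],'\n',tr[:,:2])
u=(bd[0]+bd[1]-bd[2]-bd[3])/2; print('yaw board',np.arctan2(u[1],u[0]),np.linalg.norm(u))
u2=(rf[0]+rf[3]-rf[1]-rf[2])/2; print('yaw roof',np.arctan2(u2[1],u2[0]),np.linalg.norm(u2))
print('mouth roof',(rf[0]+rf[3])/2,'mouth from board',(bd[0]+bd[1])/2-u/np.linalg.norm(u)*200, 'tray end',tr.mean(0))
c2=calibration("scene")
print(ray(c,[(121,197),(445,262),(341,130)],[85,90,68]))
print(ray(c2,[(366,86),(117,303),(319,294)],[85,90,68]))
```

```text
[[ 581.7  -62.3]
 [ 576.8 -183.5]
 [ 496.1 -178.7]
 [ 501.3  -59.1]] 
 [[ 616.5  134.9]
 [ 488.5  141. ]
 [ 471.7 -191.9]
 [ 599.8 -198.1]] 
 [[567.6 -13.9]
 [517.9 -12.5]]
yaw board 1.5205373752927718 333.36654003661664
yaw roof 1.5285107018395234 120.50554056172344
mouth roof [541.5 -60.7  54. ] mouth from board [542.4 -61.8  12. ] tray end [542.7 -13.2  44. ]
[[ 597.   407.5   85. ]
 [ 446.3 -370.    90. ]
 [ 773.8 -126.5   68. ]]
[[ 595.8  417.6   85. ]
 [ 454.3 -377.2   90. ]
 [ 780.4 -130.1   68. ]]
```

Emit:
apply_moves:
  increments:
    - {"tx": 0.144,"ty": 0.283,"tz": 0,"rz": 6.4,"claw": 0.085}
    - {"tx": 0.144,"ty": 0.283,"tz": 0,"rz": 6.4,"claw": 0.085}
    - {"tx": 0.144,"ty": 0.283,"tz": 0,"rz": 6.4}
    - {"tx": 0.144,"ty": 0.283,"tz": 0,"rz": 6.4}
    - {"tx": 0.144,"ty": 0.283,"tz": 0,"rz": 6.4}
    - {"tx": 0.144,"ty": 0.283,"tz": 0,"rz": 6.4}
    - {"tx": 0.144,"ty": 0.283,"tz": 0,"rz": 6.4}
    - {"tx": 0.288,"ty": 0.565,"tz": -0.05,"rz": 12.85}
    - {"tx": 0.288,"ty": 0.565,"tz": -0.05,"rz": 12.85}
    - {"tx": 0.288,"ty": 0.565,"tz": -0.05,"rz": 12.85}
    - {"tx": 0.288,"ty": 0.565,"tz": -0.05,"rz": 12.85}
    - {"tx": 0.288,"ty": 0.565,"tz": -0.05,"rz": 12.85}

```text
$.increments[0]: bad value
```

Emit:
apply_moves:
  increments:
    - {"tx": 0.144,"ty": 0.283,"tz": 0.0,"rx": 0.0,"ry": 0.0,"rz": 6.4,"claw": 0.085}
    - {"tx": 0.144,"ty": 0.283,"tz": 0.0,"rx": 0.0,"ry": 0.0,"rz": 6.4,"claw": 0.085}
    - {"tx": 0.144,"ty": 0.283,"tz": 0.0,"rx": 0.0,"ry": 0.0,"rz": 6.4,"claw": 0.085}
    - {"tx": 0.144,"ty": 0.283,"tz": 0.0,"rx": 0.0,"ry": 0.0,"rz": 6.4,"claw": 0.085}
    - {"tx": 0.144,"ty": 0.283,"tz": 0.0,"rx": 0.0,"ry": 0.0,"rz": 6.4,"claw": 0.085}
    - {"tx": 0.144,"ty": 0.283,"tz": 0.0,"rx": 0.0,"ry": 0.0,"rz": 6.4,"claw": 0.085}
    - {"tx": 0.144,"ty": 0.283,"tz": 0.0,"rx": 0.0,"ry": 0.0,"rz": 6.4,"claw": 0.085}

```text
clock: 0.8
eef_pos: [400.1, -309.8, 231.3]
tool_rot: [-3.141, -0.003, 0.967]
force: [1.4, -0.6, 1.6]
width: 85.2
```

Emit:
apply_moves:
  increments:
    - {"tx": 0.144,"ty": 0.282,"tz": -0.05,"rx": 0.0,"ry": 0.0,"rz": 6.45,"claw": 0.085}
    - {"tx": 0.144,"ty": 0.282,"tz": -0.05,"rx": 0.0,"ry": 0.0,"rz": 6.45,"claw": 0.085}
    - {"tx": 0.144,"ty": 0.282,"tz": -0.05,"rx": 0.0,"ry": 0.0,"rz": 6.45,"claw": 0.085}
    - {"tx": 0.144,"ty": 0.282,"tz": -0.05,"rx": 0.0,"ry": 0.0,"rz": 6.45,"claw": 0.085}
    - {"tx": 0.144,"ty": 0.282,"tz": -0.05,"rx": 0.0,"ry": 0.0,"rz": 6.45,"claw": 0.085}
    - {"tx": 0.144,"ty": 0.282,"tz": -0.05,"rx": 0.0,"ry": 0.0,"rz": 6.45,"claw": 0.085}
    - {"tx": 0.144,"ty": 0.282,"tz": -0.05,"rx": 0.0,"ry": 0.0,"rz": 6.45,"claw": 0.085}
    - {"tx": 0.144,"ty": 0.282,"tz": -0.05,"rx": 0.0,"ry": 0.0,"rz": 6.45,"claw": 0.085}
    - {"tx": 0.144,"ty": 0.282,"tz": -0.05,"rx": 0.0,"ry": 0.0,"rz": 6.45,"claw": 0.085}
    - {"tx": 0.144,"ty": 0.282,"tz": -0.05,"rx": 0.0,"ry": 0.0,"rz": 6.45,"claw": 0.085}

```text
clock: 1.8
eef_pos: [540.9, -35.4, 181.2]
tool_rot: [-3.141, 0.001, 1.52]
force: [0.2, 0.4, -1.2]
width: 85.2
```

Run:
```python
from h import *
c,im=snap("wrist","w1.png"); print(c["origin"]); s=read_state(); print(s["eef_pos"],s["tool_rot"],s["qpos"])
u=np.array([.0488,.9988,0]);v=np.array([.9988,-.0488,0]);m=np.array([542,-61,0])
P=[m+u*48+v*26+[0,0,44],m+u*48-v*26+[0,0,44],m+v*41+[0,0,54],m-v*41+[0,0,54],m+u*200+v*65+[0,0,12],m+u*200-v*65+[0,0,12]]
print(proj(c,P))
```

```text
[545.7015836   36.91709996 324.19695343]
[541.00867915 -35.46351898 181.35278505] [-3.14110124e+00  1.06698838e-03  1.51943049e+00] [ 0.19955356  0.55057955 -0.27799035  1.86765382  0.21311517  0.75265605
 -0.24712467]
[[311.41023836 179.26132889]
 [251.0914907  179.32355061]
 [328.20227174 235.66235013]
 [234.37681749 235.74108846]
 [359.46182381  -8.81816204]
 [202.82586466  -8.55741541]]
```

View pics/w1.png

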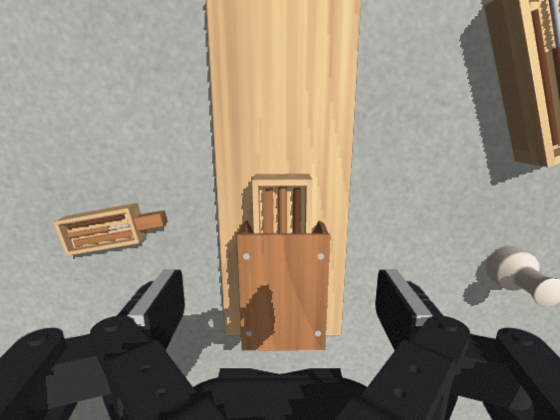

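The wrist view confirms the geometry. The tray's end edge is at y≈176 from x=252 to 312, and the roof's front edge is at y=235 from x=238 to 328, within 3 px of prediction. Descending and gripping now.

Emit:
apply_moves:
  increments:
    - {"tx": 0.0,"ty": 0.002,"tz": -0.045,"rx": 0.0,"ry": 0.0,"rz": 0.0,"claw": 0.085}
    - {"tx": 0.0,"ty": 0.002,"tz": -0.09,"rx": 0.0,"ry": 0.0,"rz": 0.0,"claw": 0.085}
    - {"tx": 0.0,"ty": 0.002,"tz": -0.12,"rx": 0.0,"ry": 0.0,"rz": 0.0,"claw": 0.085}
    - {"tx": 0.0,"ty": 0.002,"tz": -0.145,"rx": 0.0,"ry": 0.0,"rz": 0.0,"claw": 0.085}
    - {"tx": 0.0,"ty": 0.002,"tz": -0.16,"rx": 0.0,"ry": 0.0,"rz": 0.0,"claw": 0.085}
    - {"tx": 0.0,"ty": 0.002,"tz": -0.166,"rx": 0.0,"ry": 0.0,"rz": 0.0,"claw": 0.085}
    - {"tx": 0.0,"ty": 0.002,"tz": -0.166,"rx": 0.0,"ry": 0.0,"rz": 0.0,"claw": 0.085}
    - {"tx": 0.0,"ty": 0.002,"tz": -0.166,"rx": 0.0,"ry": 0.0,"rz": 0.0,"claw": 0.04}
    - {"tx": 0.0,"ty": 0.002,"tz": -0.166,"rx": 0.0,"ry": 0.0,"rz": 0.0,"claw": 0.04}
    - {"tx": 0.0,"ty": 0.002,"tz": -0.166,"rx": 0.0,"ry": 0.0,"rz": 0.0,"claw": 0.04}
    - {"tx": 0.0,"ty": 0.002,"tz": -0.166,"rx": 0.0,"ry": 0.0,"rz": 0.0,"claw": 0.04}
    - {"tx": 0.0,"ty": 0.002,"tz": -0.166,"rx": 0.0,"ry": 0.0,"rz": 0.0,"claw": 0.04}

```text
clock: 3.05
eef_pos: [542.6, -31.7, 16.7]
tool_rot: [3.139, 0.0, 1.522]
force: [-0.3, 0.7, 5.5]
width: 51.1
```

Emit:
apply_moves:
  increments:
    - {"tx": 0.0005,"ty": 0.01,"tz": 0.001,"rx": 0.0,"ry": 0.0,"rz": 0.0,"claw": 0.04}
    - {"tx": 0.001,"ty": 0.022,"tz": 0.001,"rx": 0.0,"ry": 0.0,"rz": 0.0,"claw": 0.04}
    - {"tx": 0.002,"ty": 0.037,"tz": 0.001,"rx": 0.0,"ry": 0.0,"rz": 0.0,"claw": 0.04}
    - {"tx": 0.0027,"ty": 0.054,"tz": 0.001,"rx": 0.0,"ry": 0.0,"rz": 0.0,"claw": 0.04}
    - {"tx": 0.0035,"ty": 0.071,"tz": 0.001,"rx": 0.0,"ry": 0.0,"rz": 0.0,"claw": 0.04}
    - {"tx": 0.0044,"ty": 0.09,"tz": 0.001,"rx": 0.0,"ry": 0.0,"rz": 0.0,"claw": 0.04}
    - {"tx": 0.0052,"ty": 0.107,"tz": 0.001,"rx": 0.0,"ry": 0.0,"rz": 0.0,"claw": 0.04}
    - {"tx": 0.006,"ty": 0.122,"tz": 0.001,"rx": 0.0,"ry": 0.0,"rz": 0.0,"claw": 0.04}
    - {"tx": 0.0063,"ty": 0.129,"tz": 0.001,"rx": 0.0,"ry": 0.0,"rz": 0.0,"claw": 0.04}
    - {"tx": 0.0065,"ty": 0.132,"tz": 0.0,"rx": 0.0,"ry": 0.0,"rz": 0.0,"claw": 0.04}
    - {"tx": 0.0065,"ty": 0.132,"tz": 0.0,"rx": 0.0,"ry": 0.0,"rz": 0.0,"claw": 0.04}

```text
clock: 4.15
eef_pos: [548.1, 100.4, 16.7]
tool_rot: [3.141, 0.002, 1.523]
force: [-3.8, -4.2, 16.2]
width: 51.3
```

Emit:
apply_moves:
  increments:
    - {"tx": 0.0,"ty": 0.0,"tz": 0.002,"rx": 0.0,"ry": 0.0,"rz": 0.0,"claw": 0.08}
    - {"tx": 0.0,"ty": 0.0,"tz": 0.002,"rx": 0.0,"ry": 0.0,"rz": 0.0,"claw": 0.08}
    - {"tx": 0.0,"ty": 0.0,"tz": 0.002,"rx": 0.0,"ry": 0.0,"rz": 0.0,"claw": 0.08}
    - {"tx": -0.001,"ty": -0.02,"tz": 0.002,"rx": 0.0,"ry": 0.0,"rz": 0.0,"claw": 0.08}
    - {"tx": -0.0018,"ty": -0.037,"tz": 0.002,"rx": 0.0,"ry": 0.0,"rz": 0.0,"claw": 0.08}
    - {"tx": -0.0018,"ty": -0.037,"tz": 0.002,"rx": 0.0,"ry": 0.0,"rz": 0.0,"claw": 0.08}

```text
clock: 4.75
eef_pos: [545.8, 60.6, 16.8]
tool_rot: [-3.14, 0.002, 1.518]
force: [-0.0, 0.2, -0.1]
width: 80.2
```

Run:
```python
from h import *
c,im=snap("top","top1.png"); s=read_state(); print(s["eef_pos"],s["tool_rot"],s["force"],s["qpos"])
c,im2=snap("wrist","w2.png")
cv2.imwrite('pics/both.png',np.hstack([cv2.resize(im[100:310,150:430],(400,300))[:,:,::-1],cv2.resize(im2,(400,300))[:,:,::-1]]))
```

```text
[546.14037999  62.71377546  16.93207854] [-3.14093722e+00  1.96824719e-04  1.51999484e+00] [-0.56814589  0.29390672  0.00103705] [-0.07017638  0.81449868 -0.14698261  1.94174937  0.27388095  0.40502005
 -0.47499249]
```

View pics/both.png

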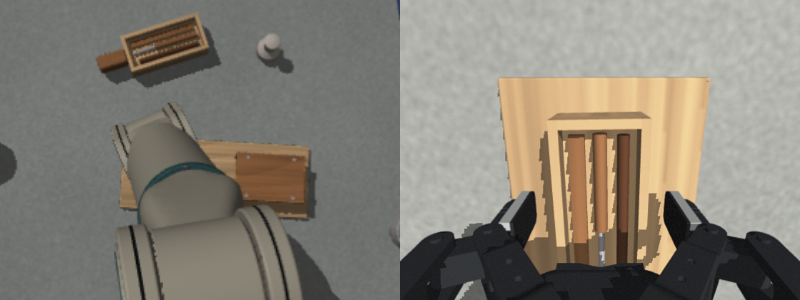

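The tray is fully out on the apron with the fingers straddling it: the plain end is at the far edge and the roof is clear at right. Gripping at the middle, lifting and trying a small turn.

Emit:
apply_moves:
  increments:
    - {"tx": 0.0,"ty": 0.0,"tz": -0.001,"rx": 0.0,"ry": 0.0,"rz": 0.0,"claw": 0.04}
    - {"tx": 0.0,"ty": 0.0,"tz": -0.001,"rx": 0.0,"ry": 0.0,"rz": 0.0,"claw": 0.04}
    - {"tx": 0.0,"ty": 0.0,"tz": -0.001,"rx": 0.0,"ry": 0.0,"rz": 0.0,"claw": 0.04}
    - {"tx": 0.0,"ty": 0.0,"tz": -0.001,"rx": 0.0,"ry": 0.0,"rz": 0.0,"claw": 0.04}
    - {"tx": 0.0,"ty": 0.0,"tz": -0.001,"rx": 0.0,"ry": 0.0,"rz": 0.0,"claw": 0.04}
    - {"tx": 0.0,"ty": 0.002,"tz": 0.005,"rx": 0.0,"ry": 0.0,"rz": 0.0,"claw": 0.04}
    - {"tx": 0.0,"ty": 0.006,"tz": 0.015,"rx": 0.0,"ry": 0.0,"rz": 0.0,"claw": 0.04}
    - {"tx": 0.0,"ty": 0.01,"tz": 0.022,"rx": 0.0,"ry": 0.0,"rz": 1.0,"claw": 0.04}
    - {"tx": 0.0,"ty": 0.01,"tz": 0.022,"rx": 0.0,"ry": 0.0,"rz": 2.0,"claw": 0.04}
    - {"tx": 0.0,"ty": 0.01,"tz": 0.022,"rx": 0.0,"ry": 0.0,"rz": 2.0,"claw": 0.04}

```text
clock: 5.85
eef_pos: [546.6, 73.5, 40.1]
tool_rot: [3.141, -0.0, 1.697]
force: [0.2, 0.4, -1.8]
width: 50.4
```

Run:
```python
from h import *
s=read_state(); print(s["eef_pos"],s["tool_rot"],s["force"],s["torque"],s["qpos"],s["width"])
```

```text
[546.63762483  73.51547153  40.06463267] [ 3.14075571e+00 -6.52930259e-05  1.69685756e+00] [ 0.17987361  0.37489772 -1.76968193] [-0.00151899 -0.05710014 -0.02155174] [-0.05195866  0.77856458 -0.20469333  1.93212608  0.3260866   0.46183987
 -0.36647004] 50.36223556311554
```

Emit:
apply_moves:
  increments:
    - {"tx": 0.0,"ty": 0.0,"tz": 0.0,"rx": 0.0,"ry": 0.0,"rz": 1.0,"claw": 0.04}
    - {"tx": 0.0,"ty": 0.0,"tz": 0.0,"rx": 0.0,"ry": 0.0,"rz": 2.5,"claw": 0.04}
    - {"tx": 0.0,"ty": 0.0,"tz": 0.0,"rx": 0.0,"ry": 0.0,"rz": 4.0,"claw": 0.04}
    - {"tx": 0.0,"ty": 0.0,"tz": 0.0,"rx": 0.0,"ry": 0.0,"rz": 5.5,"claw": 0.04}
    - {"tx": 0.0,"ty": 0.0,"tz": 0.0,"rx": 0.0,"ry": 0.0,"rz": 7.0,"claw": 0.04}
    - {"tx": 0.0,"ty": 0.0,"tz": 0.0,"rx": 0.0,"ry": 0.0,"rz": 8.5,"claw": 0.04}
    - {"tx": 0.0,"ty": 0.0,"tz": 0.0,"rx": 0.0,"ry": 0.0,"rz": 10.0,"claw": 0.04}
    - {"tx": 0.0,"ty": 0.0,"tz": 0.0,"rx": 0.0,"ry": 0.0,"rz": 11.5,"claw": 0.04}
    - {"tx": 0.0,"ty": 0.0,"tz": 0.0,"rx": 0.0,"ry": 0.0,"rz": 13.0,"claw": 0.04}
    - {"tx": 0.0,"ty": 0.0,"tz": 0.0,"rx": 0.0,"ry": 0.0,"rz": 14.5,"claw": 0.04}
    - {"tx": 0.0,"ty": 0.0,"tz": 0.0,"rx": 0.0,"ry": 0.0,"rz": 16.0,"claw": 0.04}
    - {"tx": 0.0,"ty": 0.0,"tz": 0.0,"rx": 0.0,"ry": 0.0,"rz": 17.0,"claw": 0.04}

```text
clock: 7.05
eef_pos: [546.1, 72.8, 39.3]
tool_rot: [-3.141, -0.001, -3.102]
force: [-1.1, 0.2, -2.4]
width: 50.9
```

Run:
```python
from h import *
s=read_state(); print(s["eef_pos"],s["tool_rot"],s["force"],s["torque"],s["qpos"],s["width"])
```

```text
[546.12300644  72.78666127  39.27359417] [-3.14069553e+00 -7.56673675e-04 -3.10153667e+00] [-1.13923715  0.18438891 -2.36645835] [ 0.00704936 -0.01316533 -0.01778734] [ 0.18620487  0.84503417 -0.58588262  1.92539278  0.79461875  0.61938048
  0.68935788] 50.92288566761329
```

Emit:
apply_moves:
  increments:
    - {"tx": 0.0,"ty": 0.0,"tz": 0.0,"rx": 0.0,"ry": 0.0,"rz": 1.5,"claw": 0.04}
    - {"tx": 0.0,"ty": 0.0,"tz": 0.0,"rx": 0.0,"ry": 0.0,"rz": 3.0,"claw": 0.04}
    - {"tx": 0.0,"ty": 0.0,"tz": 0.0,"rx": 0.0,"ry": 0.0,"rz": 4.5,"claw": 0.04}
    - {"tx": 0.0,"ty": 0.0,"tz": 0.0,"rx": 0.0,"ry": 0.0,"rz": 6.0,"claw": 0.04}
    - {"tx": 0.0,"ty": 0.0,"tz": 0.0,"rx": 0.0,"ry": 0.0,"rz": 7.5,"claw": 0.04}
    - {"tx": 0.0,"ty": 0.0,"tz": 0.0,"rx": 0.0,"ry": 0.0,"rz": 9.0,"claw": 0.04}
    - {"tx": 0.0,"ty": 0.0,"tz": 0.0,"rx": 0.0,"ry": 0.0,"rz": 10.5,"claw": 0.04}
    - {"tx": 0.0,"ty": 0.0,"tz": 0.0,"rx": 0.0,"ry": 0.0,"rz": 12.0,"claw": 0.04}
    - {"tx": 0.0,"ty": 0.0,"tz": 0.0,"rx": 0.0,"ry": 0.0,"rz": 13.5,"claw": 0.04}
    - {"tx": 0.0,"ty": 0.0,"tz": 0.0,"rx": 0.0,"ry": 0.0,"rz": 15.0,"claw": 0.04}
    - {"tx": 0.0,"ty": 0.0,"tz": 0.0,"rx": 0.0,"ry": 0.0,"rz": 16.5,"claw": 0.04}
    - {"tx": 0.0,"ty": 0.0,"tz": 0.0,"rx": 0.0,"ry": 0.0,"rz": 17.0,"claw": 0.04}

```text
clock: 8.25
eef_pos: [546.0, 72.6, 39.0]
tool_rot: [3.14, -0.001, -1.619]
force: [-0.2, -0.2, -1.7]
width: 51.3
```

Run:
```python
from h import *
snap("wrist","w3.png")
s=read_state(); print(s["eef_pos"],s["tool_rot"],s["force"],s["torque"],s["qpos"],s["width"])
```

```text
[545.99001803  72.5982085   38.90087751] [ 3.14032469e+00 -1.25263045e-03 -1.61886894e+00] [ 0.02596371 -0.25236294 -2.22752594] [-0.03479814  0.03191445  0.01195971] [ 0.36667653  0.96835116 -0.91891456  1.92023098  1.06578707  0.84670565
  1.94476181] 51.16991239415289
```

View pics/w3.png

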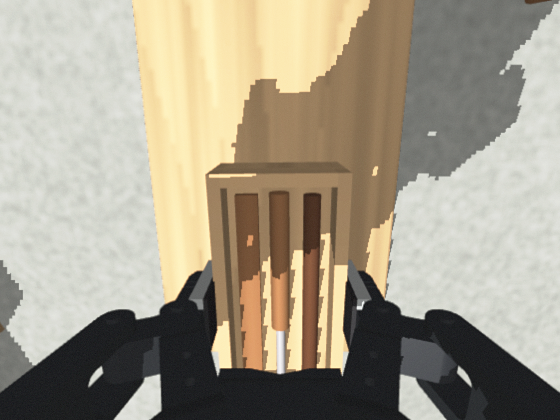

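The tray is turned: the plain end is at the image top (y≈170, x 209–350), facing the sleeve. It sits about 2 mm to image right (-x) of the board's centre line. I'll lower it, correct that and approach the mouth.

Emit:
apply_moves:
  increments:
    - {"tx": 0.002,"ty": 0.0,"tz": -0.008,"rx": 0.0,"ry": 0.0,"rz": 0.0,"claw": 0.04}
    - {"tx": 0.002,"ty": 0.0,"tz": -0.016,"rx": 0.0,"ry": 0.0,"rz": 0.0,"claw": 0.04}
    - {"tx": 0.002,"ty": -0.005,"tz": -0.02,"rx": 0.0,"ry": 0.0,"rz": 0.0,"claw": 0.04}
    - {"tx": 0.0015,"ty": -0.02,"tz": -0.0215,"rx": 0.0,"ry": 0.0,"rz": 0.0,"claw": 0.04}
    - {"tx": 0.0007,"ty": -0.035,"tz": -0.0215,"rx": 0.0,"ry": 0.0,"rz": 0.0,"claw": 0.04}
    - {"tx": -0.0002,"ty": -0.05,"tz": -0.0215,"rx": 0.0,"ry": 0.0,"rz": 0.0,"claw": 0.04}
    - {"tx": -0.0007,"ty": -0.06,"tz": -0.0215,"rx": 0.0,"ry": 0.0,"rz": 0.0,"claw": 0.04}
    - {"tx": -0.0007,"ty": -0.06,"tz": -0.0215,"rx": 0.0,"ry": 0.0,"rz": 0.0,"claw": 0.04}

```text
clock: 9.1
eef_pos: [545.5, 10.4, 17.7]
tool_rot: [3.141, -0.002, -1.623]
force: [-0.4, 0.3, -1.9]
width: 50.9
```

Run:
```python
from h import *
snap("wrist","w4.png")
s=read_state(); print(s["eef_pos"],s["tool_rot"],s["force"],s["torque"],s["qpos"],s["width"])
```

```text
[545.70354519  12.20503835  17.94823167] [-3.14134181e+00 -1.58125260e-04 -1.62172239e+00] [ 0.15472052  0.32393986 -2.24583133] [-0.01788966 -0.03923613 -0.01711061] [ 0.46367062  0.99242478 -0.88915283  1.94041259  1.1149298   0.81010792
  2.00904349] 50.82203272463779
```

View pics/w4.png

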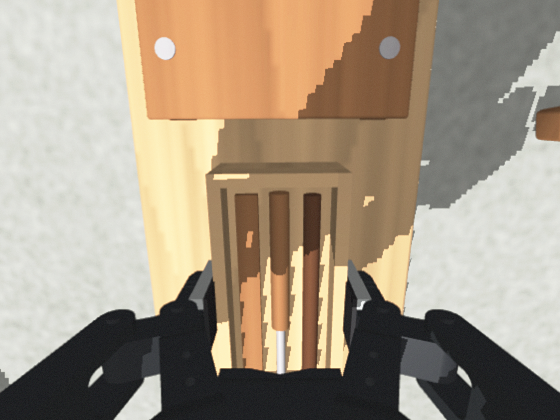

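The tray end (centre x≈279.5) lines up with the sleeve mouth (147–411, centre 279). Inserting.

Emit:
apply_moves:
  increments:
    - {"tx": -0.0003,"ty": -0.008,"tz": -0.0005,"rx": 0.0,"ry": 0.0,"rz": 0.0,"claw": 0.04}
    - {"tx": -0.0008,"ty": -0.016,"tz": -0.001,"rx": 0.0,"ry": 0.0,"rz": 0.0,"claw": 0.04}
    - {"tx": -0.0012,"ty": -0.024,"tz": -0.001,"rx": 0.0,"ry": 0.0,"rz": 0.0,"claw": 0.04}
    - {"tx": -0.0016,"ty": -0.032,"tz": -0.001,"rx": 0.0,"ry": 0.0,"rz": 0.0,"claw": 0.04}
    - {"tx": -0.002,"ty": -0.04,"tz": -0.001,"rx": 0.0,"ry": 0.0,"rz": 0.0,"claw": 0.04}
    - {"tx": -0.0024,"ty": -0.048,"tz": -0.001,"rx": 0.0,"ry": 0.0,"rz": 0.0,"claw": 0.04}
    - {"tx": -0.0024,"ty": -0.048,"tz": -0.001,"rx": 0.0,"ry": 0.0,"rz": 0.0,"claw": 0.04}
    - {"tx": -0.0024,"ty": -0.048,"tz": -0.001,"rx": 0.0,"ry": 0.0,"rz": 0.0,"claw": 0.04}

```text
clock: 9.95
eef_pos: [543.3, -34.5, 16.9]
tool_rot: [-3.141, 0.0, -1.62]
force: [-0.5, 0.8, -1.5]
width: 51.1
```

Emit:
apply_moves:
  increments:
    - {"tx": 0.0,"ty": 0.0,"tz": -0.001,"rx": 0.0,"ry": 0.0,"rz": 0.0,"claw": 0.04}
    - {"tx": 0.0,"ty": 0.0,"tz": -0.001,"rx": 0.0,"ry": 0.0,"rz": 0.0,"claw": 0.08}
    - {"tx": 0.0,"ty": 0.0,"tz": -0.001,"rx": 0.0,"ry": 0.0,"rz": 0.0,"claw": 0.08}
    - {"tx": 0.0,"ty": 0.0,"tz": 0.001,"rx": 0.0,"ry": 0.0,"rz": 0.0,"claw": 0.08}
    - {"tx": 0.001,"ty": 0.02,"tz": 0.001,"rx": 0.0,"ry": 0.0,"rz": 0.0,"claw": 0.08}
    - {"tx": 0.002,"ty": 0.04,"tz": 0.001,"rx": 0.0,"ry": 0.0,"rz": 0.0,"claw": 0.08}
    - {"tx": 0.003,"ty": 0.06,"tz": 0.001,"rx": 0.0,"ry": 0.0,"rz": 0.0,"claw": 0.08}
    - {"tx": 0.0039,"ty": 0.079,"tz": 0.001,"rx": 0.0,"ry": 0.0,"rz": 0.0,"claw": 0.08}
    - {"tx": 0.0039,"ty": 0.079,"tz": 0.001,"rx": 0.0,"ry": 0.0,"rz": 0.0,"claw": 0.08}

```text
clock: 10.85
eef_pos: [547.4, 48.5, 18.5]
tool_rot: [-3.14, 0.003, -1.615]
force: [-0.1, 1.1, 0.7]
width: 79.9
```

Run:
```python
from h import *
snap("wrist","w5.png")
s=read_state(); print(s["eef_pos"],s["tool_rot"],s["force"],s["qpos"],s["width"])
```

```text
[547.1651054   45.9365758   18.08092032] [-3.14126236e+00  6.36659981e-04 -1.61669044e+00] [-0.53099098 -1.31962026 -0.0486497 ] [ 0.40263735  0.99535902 -0.89123138  1.93156089  1.11120488  0.81492604
  1.960236  ] 79.54723255732398
```

View pics/w5.png

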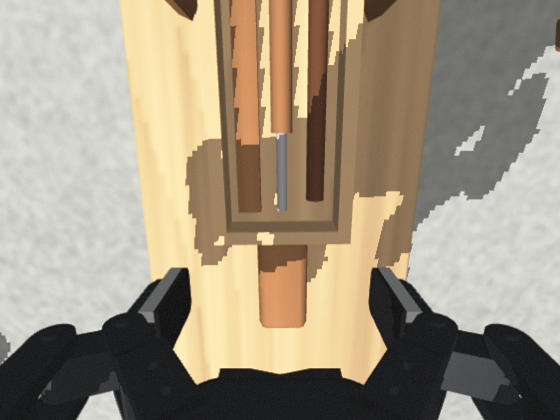

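The bar is at (259–306, 245–328), centred between the fingers. Closing on it.

Emit:
apply_moves:
  increments:
    - {"tx": 0.0,"ty": 0.0,"tz": 0.0,"rx": 0.0,"ry": 0.0,"rz": 0.0,"claw": 0.01}
    - {"tx": 0.0,"ty": 0.0,"tz": 0.0,"rx": 0.0,"ry": 0.0,"rz": 0.0,"claw": 0.01}
    - {"tx": 0.0,"ty": 0.0,"tz": 0.0,"rx": 0.0,"ry": 0.0,"rz": 0.0,"claw": 0.01}
    - {"tx": 0.0,"ty": 0.0,"tz": 0.0,"rx": 0.0,"ry": 0.0,"rz": 0.0,"claw": 0.01}
    - {"tx": 0.0,"ty": 0.0,"tz": 0.0,"rx": 0.0,"ry": 0.0,"rz": 0.0,"claw": 0.01}
    - {"tx": 0.0,"ty": 0.0,"tz": 0.0,"rx": 0.0,"ry": 0.0,"rz": 0.0,"claw": 0.01}
    - {"tx": 0.0,"ty": 0.0,"tz": 0.0,"rx": 0.0,"ry": 0.0,"rz": 0.0,"claw": 0.01}

```text
clock: 11.6
eef_pos: [547.1, 43.8, 17.9]
tool_rot: [3.142, -0.001, -1.62]
force: [-0.5, -2.4, 2.9]
width: 18.4
```

Run:
```python
from h import *
s=read_state(); print(s["eef_pos"],s["tool_rot"],s["force"],s["qpos"],s["width"])
c=calibration("wrist"); im=cv2.imread('pics/w5.png')
print(ray(c,[(259,328),(306,328),(260,250),(224,243),(350,243)],[42,42,42,44,44]))
```

```text
[547.12997254  43.78899741  17.89286175] [ 3.14156322e+00 -1.25280871e-03 -1.61997005e+00] [-0.47154174 -2.40891913  2.87916062] [ 0.40471679  0.99513008 -0.88992531  1.93160994  1.11140965  0.81570159
  1.95957439] 18.36890409020677
[[557.40369327  57.29002239  42.        ]
 [537.62886315  58.24668406  42.        ]
 [554.67235466  22.00793321  42.        ]
 [568.03414608  17.66106113  44.        ]
 [520.02552815  19.98153439  44.        ]]
```

Emit:
apply_moves:
  increments:
    - {"tx": -0.0004,"ty": -0.008,"tz": 0.0,"rx": 0.0,"ry": 0.0,"rz": 0.0,"claw": 0.01}
    - {"tx": -0.0008,"ty": -0.017,"tz": 0.0,"rx": 0.0,"ry": 0.0,"rz": 0.0,"claw": 0.01}
    - {"tx": -0.0013,"ty": -0.027,"tz": 0.0,"rx": 0.0,"ry": 0.0,"rz": 0.0,"claw": 0.01}
    - {"tx": -0.0018,"ty": -0.037,"tz": 0.0,"rx": 0.0,"ry": 0.0,"rz": 0.0,"claw": 0.01}
    - {"tx": -0.0023,"ty": -0.047,"tz": 0.0,"rx": 0.0,"ry": 0.0,"rz": 0.0,"claw": 0.01}
    - {"tx": -0.0028,"ty": -0.057,"tz": 0.0,"rx": 0.0,"ry": 0.0,"rz": 0.0,"claw": 0.01}
    - {"tx": -0.0033,"ty": -0.066,"tz": 0.0,"rx": 0.0,"ry": 0.0,"rz": 0.0,"claw": 0.01}
    - {"tx": -0.0036,"ty": -0.073,"tz": 0.0,"rx": 0.0,"ry": 0.0,"rz": 0.0,"claw": 0.01}
    - {"tx": -0.0037,"ty": -0.076,"tz": 0.0,"rx": 0.0,"ry": 0.0,"rz": 0.0,"claw": 0.01}
    - {"tx": -0.0037,"ty": -0.076,"tz": 0.0,"rx": 0.0,"ry": 0.0,"rz": 0.0,"claw": 0.01}

```text
clock: 12.6
eef_pos: [543.5, -32.4, 17.9]
tool_rot: [-3.141, -0.001, -1.62]
force: [-0.5, -0.4, 4.0]
width: 18.7
```

Emit:
apply_moves:
  increments:
    - {"tx": -0.0001,"ty": -0.001,"tz": 0.0,"rx": 0.0,"ry": 0.0,"rz": 0.0,"claw": 0.01}
    - {"tx": -0.0001,"ty": -0.002,"tz": 0.0,"rx": 0.0,"ry": 0.0,"rz": 0.0,"claw": 0.01}
    - {"tx": -0.0002,"ty": -0.003,"tz": 0.0,"rx": 0.0,"ry": 0.0,"rz": 0.0,"claw": 0.01}
    - {"tx": -0.0002,"ty": -0.004,"tz": 0.0,"rx": 0.0,"ry": 0.0,"rz": 0.0,"claw": 0.01}
    - {"tx": -0.0002,"ty": -0.004,"tz": 0.0,"rx": 0.0,"ry": 0.0,"rz": 0.0,"claw": 0.01}

```text
clock: 13.1
eef_pos: [543.3, -35.0, 17.9]
tool_rot: [-3.141, 0.001, -1.619]
force: [0.6, 3.7, 5.3]
width: 18.9
```

Emit:
apply_moves:
  increments:
    - {"tx": 0.0,"ty": -0.001,"tz": 0.0,"rx": 0.0,"ry": 0.0,"rz": 0.0,"claw": 0.01}
    - {"tx": -0.0001,"ty": -0.002,"tz": 0.0,"rx": 0.0,"ry": 0.0,"rz": 0.0,"claw": 0.01}
    - {"tx": -0.0001,"ty": -0.003,"tz": 0.0,"rx": 0.0,"ry": 0.0,"rz": 0.0,"claw": 0.01}
    - {"tx": -0.0001,"ty": -0.003,"tz": 0.0,"rx": 0.0,"ry": 0.0,"rz": 0.0,"claw": 0.01}

```text
clock: 13.5
eef_pos: [543.3, -38.3, 18.0]
tool_rot: [-3.141, 0.0, -1.619]
force: [0.1, 4.5, 5.8]
width: 18.4
```

Emit:
apply_moves:
  increments:
    - {"tx": 0.0,"ty": -0.001,"tz": 0.0,"rx": 0.0,"ry": 0.0,"rz": 0.0,"claw": 0.01}
    - {"tx": -0.0001,"ty": -0.002,"tz": 0.0,"rx": 0.0,"ry": 0.0,"rz": 0.0,"claw": 0.01}
    - {"tx": -0.0001,"ty": -0.003,"tz": 0.0,"rx": 0.0,"ry": 0.0,"rz": 0.0,"claw": 0.01}
    - {"tx": -0.0001,"ty": -0.003,"tz": 0.0,"rx": 0.0,"ry": 0.0,"rz": 0.0,"claw": 0.01}

```text
clock: 13.9
eef_pos: [543.1, -41.4, 17.9]
tool_rot: [-3.141, 0.0, -1.619]
force: [1.0, 3.5, 5.7]
width: 19.2
```

Run:
```python
from h import *
c,im=snap("wrist","w6.png"); cv2.imwrite('pics/w6c.png',cv2.resize(im[60:380,130:430],None,fx=2,fy=1.8)[:,:,::-1])
s=read_state(); print(s["eef_pos"],s["force"])
```

```text
[543.14421143 -41.36162886  17.9345463 ] [0.0141345  4.04446572 5.87334938]
```

View pics/w6c.png

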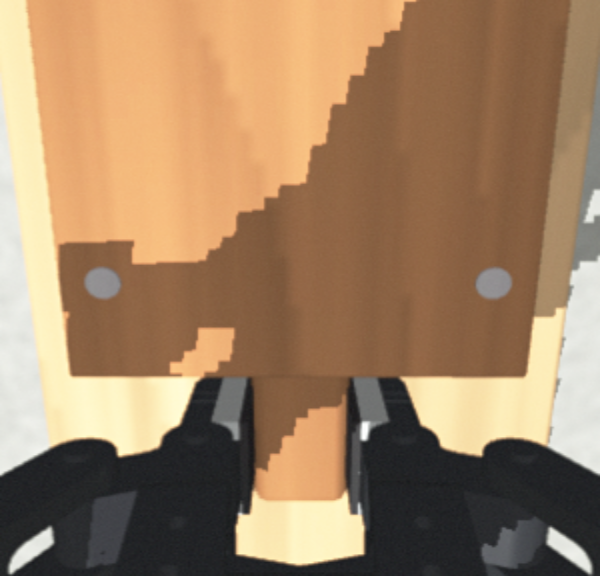

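Run:
```python
from h import *
c=calibration("wrist")
print(ray(c,[(165,269),(393,269),(130+262/2,336.7),(130+340/2,336.7)],[54,54,42,42]))
```

```text
[[584.11353626 -62.41066413  54.        ]
 [502.62286919 -58.53658081  54.        ]
 [552.83277015 -23.51768574  42.        ]
 [536.26832136 -22.73071103  42.        ]]
```

Emit:
apply_moves:
  increments:
    - {"tx": 0.0,"ty": -0.001,"tz": 0.0,"rx": 0.0,"ry": 0.0,"rz": 0.0,"claw": 0.01}
    - {"tx": 0.0,"ty": -0.002,"tz": 0.0,"rx": 0.0,"ry": 0.0,"rz": 0.0,"claw": 0.01}
    - {"tx": 0.0,"ty": -0.002,"tz": 0.0,"rx": 0.0,"ry": 0.0,"rz": 0.0,"claw": 0.01}

```text
clock: 14.25
eef_pos: [543.1, -42.2, 17.9]
tool_rot: [-3.141, 0.002, -1.619]
force: [1.0, 6.5, 4.4]
width: 19.0
```

Emit:
apply_moves:
  increments:
    - {"tx": 0.0,"ty": -0.001,"tz": 0.0,"rx": 0.0,"ry": 0.0,"rz": 0.0,"claw": 0.01}
    - {"tx": 0.0,"ty": -0.002,"tz": 0.0,"rx": 0.0,"ry": 0.0,"rz": 0.0,"claw": 0.01}
    - {"tx": 0.0,"ty": -0.002,"tz": 0.0,"rx": 0.0,"ry": 0.0,"rz": 0.0,"claw": 0.01}

```text
clock: 14.55
eef_pos: [543.3, -42.2, 17.9]
tool_rot: [-3.141, 0.006, -1.618]
force: [0.1, 9.3, 2.6]
width: 18.7
```

Emit:
apply_moves:
  increments:
    - {"tx": 0.0,"ty": -0.001,"tz": 0.0,"rx": 0.0,"ry": 0.0,"rz": 0.0,"claw": 0.01}
    - {"tx": 0.0,"ty": -0.003,"tz": 0.0,"rx": 0.0,"ry": 0.0,"rz": 0.0,"claw": 0.01}
    - {"tx": 0.0,"ty": -0.003,"tz": 0.0,"rx": 0.0,"ry": 0.0,"rz": 0.0,"claw": 0.01}

```text
clock: 14.85
eef_pos: [543.3, -42.1, 18.2]
tool_rot: [-3.141, 0.011, -1.617]
force: [-0.7, 15.2, 2.3]
width: 18.9
```

Position has stopped at y=-42.2 while the force rises to 15 N, so the tray is against the stop. Relaxing, releasing and retreating.

Emit:
apply_moves:
  increments:
    - {"tx": 0.0,"ty": 0.005,"tz": 0.0,"rx": 0.0,"ry": 0.0,"rz": 0.0,"claw": 0.01}
    - {"tx": 0.0,"ty": 0.006,"tz": 0.0,"rx": 0.0,"ry": 0.0,"rz": 0.0,"claw": 0.05}
    - {"tx": 0.0,"ty": 0.006,"tz": 0.0,"rx": 0.0,"ry": 0.0,"rz": 0.0,"claw": 0.05}
    - {"tx": 0.0,"ty": 0.006,"tz": 0.0,"rx": 0.0,"ry": 0.0,"rz": 0.0,"claw": 0.05}
    - {"tx": 0.0,"ty": 0.006,"tz": 0.0,"rx": 0.0,"ry": 0.0,"rz": 0.0,"claw": 0.05}
    - {"tx": 0.0,"ty": 0.008,"tz": 0.02,"rx": 0.0,"ry": 0.0,"rz": 0.0,"claw": 0.05}
    - {"tx": 0.0,"ty": 0.008,"tz": 0.05,"rx": 0.0,"ry": 0.0,"rz": 0.0,"claw": 0.05}
    - {"tx": 0.0,"ty": 0.008,"tz": 0.09,"rx": 0.0,"ry": 0.0,"rz": 0.0,"claw": 0.05}
    - {"tx": 0.0,"ty": 0.008,"tz": 0.13,"rx": 0.0,"ry": 0.0,"rz": 0.0,"claw": 0.05}
    - {"tx": 0.0,"ty": 0.008,"tz": 0.16,"rx": 0.0,"ry": 0.0,"rz": 0.0,"claw": 0.05}
    - {"tx": 0.0,"ty": 0.008,"tz": 0.16,"rx": 0.0,"ry": 0.0,"rz": 0.0,"claw": 0.05}

```text
clock: 15.95
eef_pos: [545.4, -40.2, 181.7]
tool_rot: [-3.135, -0.0, -1.62]
force: [-0.2, 0.3, 0.8]
width: 49.9
```

Run:
```python
from h import *
c,im=snap("scene","s2.png"); c,im2=snap("wrist","w7.png")
cv2.imwrite('pics/fin.png',np.hstack([cv2.resize(im,(400,300)),cv2.resize(im2,(400,300))])[:,:,::-1])
s=read_state(); print(s["eef_pos"],s["force"],s["width"])
m=np.array([542,-60.8,0]);u=np.array([.0488,.9988,0])
print(proj(c,[m+u*38+[0,0,42]])*400/560, proj(c,[m+[0,0,54]])*400/560)
```

```text
[542.98033    -41.37624064 177.97947077] [-1.16050607 -0.78566012 -1.08739608] 50.010206785887114
[[201.7020013  158.25897753]] [[201.82862469 130.14665314]]
```

View pics/fin.png

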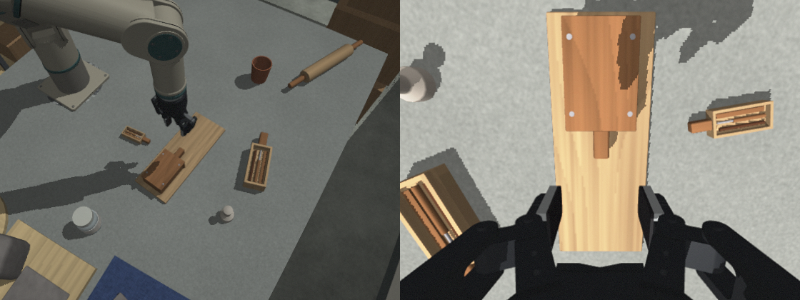

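The bar sticks out of the mouth with its tip at (201,158), against a predicted (202,158) when home. The jar, cup and stamp look unmoved. Handing in.

```bash
python3 -c "
from cell import *
print(finish_job())"
```

```text
the job is handed in; nothing more can be done
None
```

The tray is home in its sleeve with the pull bar sticking out of the mouth. I handed the job in after about 16 s on the robot's clock.

- **What I did:** I gripped the tray by its plain end and slid it out. I then gripped it at its middle, lifted it about 20 mm, turned it 180° level and slid it part-way back in. Last, I took hold of the pull bar and pushed it to the stop.
- **Fully home:** at the stop the position held at y = -42.2 mm while the push force rose from 6 to 15 N. In the last picture the bar's tip matched the predicted home position, about 38 mm out of the mouth. An earlier wrist-camera reading gave 37.4 mm.
- **Surroundings:** the gripper is clear, and the jar, cup and stamp looked undisturbed. The tools were all in place in the last view of the tray before it went in.
- **Disagreement:** the tray stopped about 4 mm deeper than I expected from the gripper position. I put most of that down to one wrist measurement taken while the arm was still settling. The final pictures and the rise in force agree that it is home.

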